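Slide the stop collar off a bent microscope boom bar

TASK

The boom bar of the small microscope stand has been knocked out of true: slide the stop collar along it and off its open end, feeling your way along the bend so that the collar never binds or presses hard on the bar. Then set the collar down gently, upright on its flat foot, in the middle of the empty compartment of the shallow tray, letting go only once it stands on the tray's floor. Leave the other things where they are.

Things in the scene. Friction and masses are not known exactly. Their poses are not given: they have to be found in the camera images.
- collar_mid (a point): centre of the aluminium stop collar: an upright block 18 mm thick (x, along the bar), 44 mm wide (y), 54 mm tall (z), 85 to 170 g. It hangs loosely on the bar's straight inner part through a 23 mm round bore along x, whose axis lies 7 mm above this centre and at the start about 3 mm below the bar's axis. Grip it from above by its flat sides, 44 mm apart. Its foot is flat, 27 mm below this centre.
- stand: white boom stand, fixed. Origin on the bench below the middle of the bar; x runs along the straight inner part of the bar towards the post, so the open end is at -x; z up. Base plate x -30 to 170 mm, 110 mm wide, 20 mm high. Post at x = 110 mm, 172 mm high, with a clamp block x 88 to 132 mm, 42 mm wide, z 130 to 170 mm. Pressing anything on the stand or bar with over 20 N counts as forcing it.
- bar_kink (a point): the kink on the bar's axis (stand x = 12 mm, z = 150 mm; axes as the stand's). The rigid round steel bar is 16 mm thick, straight and level from the clamp to here; its outer part runs straight on for 116 mm to the rounded open end (near stand x = -104 mm), bent 7 to 10 degrees away from the inner part, up, down, sideways or between: angle and direction differ each time and are not measured.
- tray_empty (a point): centre of the floor of the tray's empty compartment (4 mm above the bench, axes those of the tray). The compartment is 102 mm along its x and 94 mm along its y, with walls 8 mm high above its floor. The steel tray is fixed, 110 x 200 mm, 12 mm high; its other compartment lies on the +y side.
- collar: the same collar as a body; origin under the centre of its foot
- eyepiece: bystander: black microscope eyepiece, 38 mm across, 50 mm tall, standing in the tray's other compartment; origin under its centre
- petri: bystander: small open glass dish, 54 mm across, 14 mm tall, on the stand's base plate below the bar; origin under its centre
- specimen_jar: bystander: specimen jar, 38 mm across, 55 mm tall, on the bench; origin under its centre
- slide_box: bystander: wooden slide box 85 x 35 x 30 mm on the bench; origin under its centre
- probe: bystander: hand tool, 150 mm long, lying on the bench
- beaker: bystander: glass beaker, 60 mm across, 75 mm tall, on the bench; origin under its centre
There are look-alikes about, which are no part of the job. Leave any red look-alike of the collar alone. There is more than one size of the part that bears tray_empty; the job needs the smaller.

How it is judged:
By the outcome, as a careful person would: the job done as asked, in the order asked, and still so for the second after the job is handed in, with the robot touching nothing.
It also fails if it takes over 64 s, if anything falls off the work surface, if the arm or the gripper's body presses on something with over 40 N, if the wrist force passes 120 N, or if a joint passes its speed limit or range.

ROBOT

A 6-joint arm with a two-finger parallel gripper is mounted at the origin on the work surface. World frame = base frame: x ahead of the robot, y to its left, z up, the work surface at z = 0. Lengths are in m, angles in rad, forces in N, time in s.
With the tool pointing down it reaches from about 0.375 to 0.9 m from the base axis. Payload 3.1 kg.
Tool frame: the origin (TCP) lies on the centre line of the jaws, within the pads' length; the fingertips stand manip.tip_extent ahead of it and the grasp point (between the pads) lies 2 mm behind it (manip.tip_extent is the distance from the TCP to the fingertips, in m); y points along the fingers, z is the direction in which the jaws open and shut, and the axes are right-handed (so a half turn about y gives the same grasp; the last joint's range is limited). The gripper opens to 87 mm and grips with 3 to 60 N. Pads are 19 mm wide; open, the fingers measure 117 mm over their backs; the gripper's body (75 mm by 190 mm) begins 51 mm behind the grasp point.
Start: joints at [-1.383, 0.527, 1.433, -0, 1.181, -0.178], TCP at [0.224, -0.584, 0.24] pointing down, gripper open.
Joint ranges: [-3.08, 3.08], [-0.75, 2.2], [0.22, 2.44], [-1.43, 4.57], [0, 2.65], [-2.85, 2.85]. Speed limits (rad/s): [2.79, 2.79, 3.14, 3.14, 3.14, 3.14].

INTERFACE

Orientations are given as [roll, pitch, yaw] about the fixed x, y, z axes, in that order (R = Rz(yaw) Ry(pitch) Rx(roll)).
In Python, from rig import readout, optics, workorder, manip gives the robot as it stands. The module is installed in compiled form; this text tells all that it offers.
- The arm moves only by the tool jog_arm, never from a script. Its argument "targets" is a list of rows, each a list of 7 numbers: the shift along the tool's x, y, z in cm, then the turn, a rotation vector about the tool's x, y, z in rad, then the closure, from 0 (fully open) to 1 (shut). In form: [[dx, dy, dz, rx, ry, rz, fingers], ...]. A call has 1 to 5 rows; each row is the pose to reach, as a shift and turn from the pose commanded when the call began, along the tool's axes at that moment; what a row does not reach only later rows make up. A row lasts 1/10 s, in which the tool goes at most 50 mm and 8.59 degrees, less where a joint would pass 70% of its speed; a pose out of reach is approached as far as the arm can. A call with a gripper value outside its range is refused whole. The fingers move at their own pace and stop on an object; "squeeze" is the grip in N (left out, the last holds). Time passes only in rows, so rows that repeat a pose let the fingers close. It gives the time, the measured TCP pose, the force and the opening at its end, in the units of the state.
- readout.read_state(): the state, without advancing time (a new reading comes with each control period).
- optics.camera(name): name is "scene" or "top" or "wrist"; returns the picture (400x640x3 uint8, red, green, blue); there is no depth.
- optics.calibration(name): a dict with "intrinsics" (3x3 intrinsics, pixels), "R" (3x3) and "t" (3): a world point X has camera coordinates R X + t. Camera axes: x right, y down, z forward; pixel columns grow to the right and rows downward; lengths in m; the calibration is good to about 2 mm. A picture is of the moment at which its call begins: read the wrist's pose just before it. calibration takes no time and is no camera call; for the wrist camera it gives the pose at the moment of the call.
- workorder.hand_in(): hands the job in, once; it reports no verdict.
Trained networks look in the newest picture that a camera, given by its name, has taken for a name from the list of things; names that differ only in an ending like _2 or _b are one class to them, and where a whole thing is asked for, a point or a joint stands for the part that bears it (a point fixed in the world has none). Each returns a list of dicts, best first, with "score" (0 to 1); they miss things now and then, are a little off and sometimes report something else, mostly with a low value. They report only what shows in the picture. A call takes as long as a camera call. They do not tell look-alikes from the thing itself.
- optics.spot_in(camera, label): "rect" ([left, top, right, bottom] in pixels, round what is visible of it).
- optics.trace(camera, label): "region" (400x640 bool, what is visible of it) and "rect" ([left, top, right, bottom] in pixels, round what is visible of it).
- optics.mark_of(camera, label): "position" ([column, row] in pixels: a listed point, or the origin of a listed thing).
The state is a dict: "time_s": time; "joint_positions": joint angles; "dq": joint speeds; "joint_torque": joint torques, N m; "tcp_pos": TCP position; "ee_rot": TCP orientation; "contact_force": force on the tool from outside, world axes, zero at the start; "torque": the same for the moment, N m; "gripper_width": finger opening in m.
Only numpy, scipy, OpenCV 4.12 (cv2) and the standard library are available. Lean on these libraries where they do the work, as an engineer would, in place of code of your own. Each camera call takes 0.05 s, during which the arm holds its last target. There are 200 camera calls.

## Working session

There is one attempt and no reset: what is moved stays moved. The work goes in short steps, Python scripts to look and compute and a tool call to move; the robot and the scene stay as the last step left them, time stands still between calls to the robot, and variables do not carry over. Pictures are saved under pics/ and viewed, about 8 in all and at most 12, crops included, and the job is handed in when it is done.

Besides the shell and the picture viewer there is one more tool, called after "Request:" as a command line: name --pt "numbers of a row" for each row, then --argument value for the rest. jog_arm: Moves the arm, as the interface text tells. Its arguments: {"type":"object","properties":{"targets":{"type":"array"},"squeeze":{"type":"number"}},"required":["targets"]}

```bash
mkdir -p pics
cat > h.py <<'E'
from rig import readout, optics, workorder, manip
import numpy as np, cv2
from scipy.spatial.transform import Rotation as Ro
def ray(cal,p):
    K,R,t=[np.array(cal[k]) for k in("intrinsics","R","t")]
    d=R.T@np.linalg.inv(K)@np.array([p[0],p[1],1.]); return -R.T@t,d/np.linalg.norm(d)
def proj(cal,X):
    K,R,t=[np.array(cal[k]) for k in("intrinsics","R","t")]
    u=K@(R@np.array(X)+t); return u[:2]/u[2]
def onz(cal,p,z):
    c,d=ray(cal,p); return c+d*(z-c[2])/d[2]
def tri(rays):
    A=0;b=0
    for c,d in rays:
        P=np.eye(3)-np.outer(d,d);A=A+P;b=b+P@c
    return np.linalg.solve(A,b)
E
python3 - <<'E'
from h import *
np.set_printoptions(precision=4,suppress=True)
print(manip.tip_extent, readout.read_state())
for c in("scene","top"):
    im=optics.camera(c); cv2.imwrite(f"pics/{c}0.png",im[:,:,::-1])
    cal=optics.calibration(c); print(c,ray(cal,[320,200]))
    for l in("collar_mid","bar_kink","tray_empty","stand","collar"):
        print(l,[(np.round(m["position"],1),round(m["score"],2)) for m in optics.mark_of(c,l)])
E
```

```text
0.017 {'time_s': 0.0, 'joint_positions': array([-1.3835,  0.5285,  1.4339, -0.    ,  1.1814, -0.1785]), 'dq': array([ 0.0014, -0.0001, -0.001 , -0.0013, -0.0001,  0.0005]), 'joint_torque': array([ -0.0001, -44.0047, -17.6592,   0.0631,   0.0583,  -0.0002]), 'tcp_pos': array([ 0.2234, -0.5829,  0.2386]), 'ee_rot': array([-1.573 ,  0.0004, -2.7758]), 'contact_force': array([-0.3182,  0.7185, -0.3702]), 'torque': array([-0.0301, -0.0178, -0.0001]), 'gripper_width': 0.08705549885860976}
scene (array([1.2452, 0.872 , 0.956 ]), array([-0.5368, -0.6051, -0.588 ]))
collar_mid [(array([315.1, 239.8]), 0.7), (array([363.4, 298.6]), 0.64)]
bar_kink [(array([320.6, 234.8]), 0.62)]
tray_empty [(array([252.1, 208.7]), 0.77), (array([345.3, 207.1]), 0.64)]
stand [(array([328.7, 278.6]), 0.88)]
collar [(array([314.9, 251.6]), 0.69), (array([363.7, 301.9]), 0.63)]
top (array([ 0.4597, -0.0096,  1.433 ]), array([ 0.0552,  0.0233, -0.9982]))
collar_mid [(array([270.3, 164. ]), 0.62), (array([229.7, 178.5]), 0.54), (array([178.9, 199.8]), 0.53), (array([269.6, 174.2]), 0.3)]
bar_kink [(array([268.7, 173.8]), 0.71), (array([270. , 165.4]), 0.67)]
tray_empty [(array([337.4, 266.6]), 0.83), (array([402.5, 195.3]), 0.75)]
stand [(array([275.9, 182.7]), 0.61)]
collar [(array([270. , 172.8]), 0.74), (array([273.1, 163.6]), 0.62), (array([235. , 185.3]), 0.6)]
```

View pics/scene0.png

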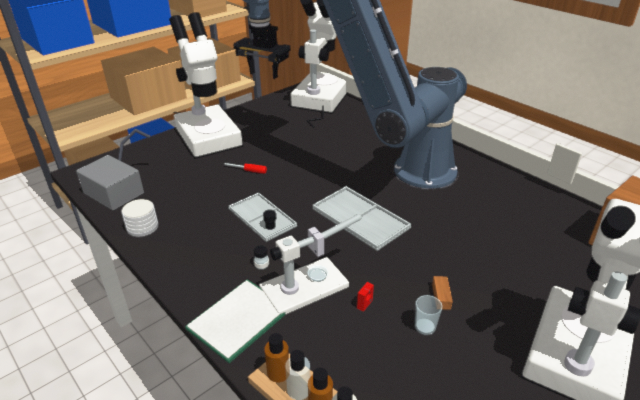

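View pics/top0.png

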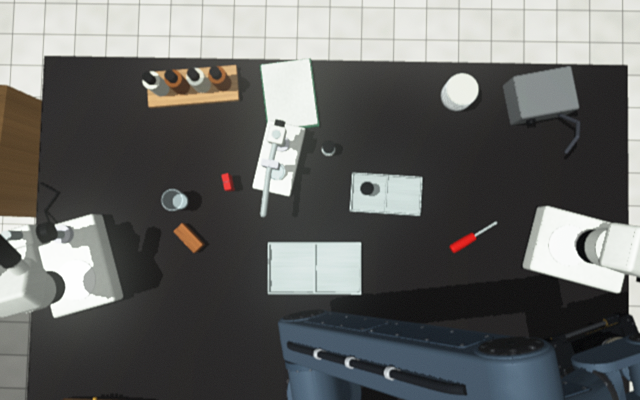

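The scene view shows the stand with its collar near (316,240), a red look-alike at (365,297), and the small tray's empty half near (252,208). In the top view the bar runs from the clamp (277,132) to its open end (264,213), and the small tray's empty half is at (402,195).

Run:
```python
from h import *
np.set_printoptions(precision=4,suppress=True)
S=cv2.imread("pics/scene0.png");T=cv2.imread("pics/top0.png")
a=cv2.resize(T[110:225,225:345],None,fx=5,fy=5,interpolation=cv2.INTER_CUBIC)
b=cv2.resize(S[200:310,250:400],None,fx=5,fy=5,interpolation=cv2.INTER_CUBIC)
cv2.imwrite("pics/ta.png",a);cv2.imwrite("pics/sb.png",b)
ct,cs=optics.calibration("top"),optics.calibration("scene")
print("base px",proj(ct,[0,0,0]))
print("collar",tri([ray(ct,[270.2,164]),ray(cs,[315.1,239.8])]))
print("tray",onz(ct,[402.5,195.3],.004),onz(cs,[252.1,208.7],.004))
print("tray corners",[onz(ct,p,.012)[:2] for p in([352,173],[422,176],[421,215],[350,212])])
print("clamp,end",onz(ct,[277,132],.17),onz(ct,[264,215],.15))
for c in("top","scene"):
  optics.camera(c)
  r=optics.trace(c,"stand"); print(c,[(x["rect"],round(x["score"],2)) for x in r])
```

```text
base px [324.0183 391.2293]
collar [0.6217 0.1514 0.1456]
tray [ 0.5574 -0.2109  0.004 ] [ 0.5597 -0.2125  0.004 ]
tray corners [array([ 0.6173, -0.0656]), array([ 0.6129, -0.264 ]), array([ 0.5022, -0.2627]), array([ 0.5062, -0.0622])]
clamp,end [0.7006 0.1335 0.17  ] [0.4889 0.1634 0.15  ]
top [([252.4, 121.4, 303.1, 215.9], 0.82)]
scene [([257.3, 214.9, 361.5, 313.5], 0.63)]
```

View pics/ta.png

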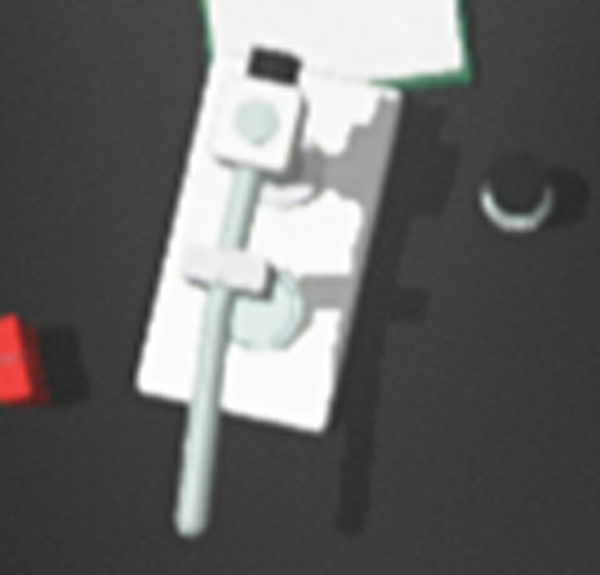

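View pics/sb.png

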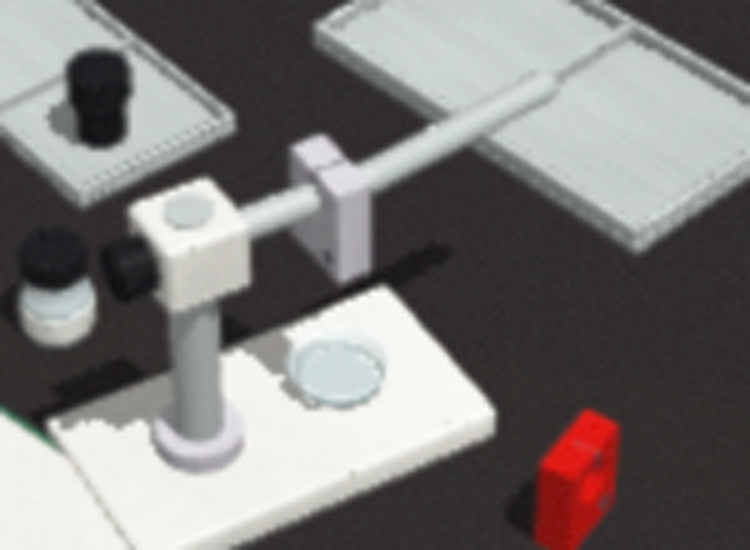

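The top crop shows the inner bar, the collar at (228,268) and the bar end at (190,530). The scene crop shows the collar at (330,205) and the bar end near (547,80).

```bash
cat >> h.py <<'E'
def stand_frame(x,y,yaw):
    T=np.eye(4);T[:3,:3]=Ro.from_euler('z',yaw).as_matrix();T[:3,3]=[x,y,0];return T
E
python3 - <<'E'
from h import *
from scipy.optimize import least_squares
np.set_printoptions(precision=4,suppress=True)
ct,cs=optics.calibration("top"),optics.calibration("scene")
tp=lambda p:np.array(p)/5+[225,110]; sp=lambda p:np.array(p)/5+[250,200]
obs=[(ct,tp(a),b) for a,b in[((137,388),(-.03,.055,.02)),((325,432),(-.03,-.055,.02)),((402,88),(.17,-.055,.02)),((258,120),(.11,0,.172))]]
obs+=[(cs,sp(a),b) for a,b in[((385,285),(-.03,-.055,.02)),((495,412),(-.03,.055,.02)),((188,208),(.11,0,.172)),((250,222),(.088,0,.15))]]
def f(v):
    T=stand_frame(*v);return np.concatenate([proj(c,T[:3,:3]@b+T[:3,3])-p for c,p,b in obs])
s=least_squares(f,[.59,.15,-.2],loss='soft_l1');print("stand",s.x,np.degrees(s.x[2]),s.fun.reshape(-1,2).round(1).tolist())
T=stand_frame(*s.x);Ti=np.linalg.inv(T)
loc=lambda X:(Ti@np.r_[X,1])[:3]
tip=tri([ray(ct,tp((190,528))),ray(cs,sp((550,80)))])
print("tip stand",loc(tip),"world",tip,proj(ct,tip)-tp((190,528)))
k=np.array([.012,0,.15]);d=loc(tip)-k;print(d,np.degrees(np.arctan2(d[1:],-d[0])),np.linalg.norm(d))
print("collar",loc([.6217,.1514,.1456]))
print("tray yaw",np.degrees(np.arctan2(.0041,.1107)))
E
```

```text
stand [ 0.5865  0.1581 -0.2036] -11.663635898785834 [[-0.7, 0.2], [-0.6, 0.1], [-0.0, 0.5], [-0.7, 0.3], [-0.2, -1.0], [0.0, -0.9], [-0.5, -0.2], [-4.2, 1.1]]
tip stand [-0.0997 -0.0126  0.156 ] world [0.4864 0.1659 0.156 ] [-0.315   0.3092]
[-0.1117 -0.0126  0.006 ] [-6.4394  3.059 ] 0.11252294957093435
collar [0.0358 0.0006 0.1456]
tray yaw 2.1210963966614536
```

```bash
cat >> h.py <<'E'
ST=stand_frame(.5865,.1581,-.2036)
def go(pos,R):
    s=readout.read_state();R0=Ro.from_euler('xyz',s["ee_rot"]);
    d=R0.inv().apply(np.array(pos)-s["tcp_pos"])*100;r=(R0.inv()*R).as_rotvec()
    print("t",s["time_s"],"tcp",s["tcp_pos"].round(4),"F",s["contact_force"].round(2),"w",round(s["gripper_width"],4))
    print("row",[round(float(v),3) for v in [*d,*r]])
def down(yaw): return Ro.from_euler('xyz',[-np.pi/2,0,yaw])
E
python3 -c "
from h import *
go([.6,.155,.28],down(-.2036))"
```

```text
t 0.8 tcp [ 0.2236 -0.5836  0.2396] F [0.68 0.03 0.98] w 0.087
row [-61.571, -4.044, -55.51, -0.0, -2.572, 0.0]
```

Request:
jog_arm --pt "-61.6 -4.0 -55.5 0 -2.572 0 0" --pt "-61.6 -4.0 -55.5 0 -2.572 0 0" --pt "-61.6 -4.0 -55.5 0 -2.572 0 0" --pt "-61.6 -4.0 -55.5 0 -2.572 0 0" --pt "-61.6 -4.0 -55.5 0 -2.572 0 0"

```text
time_s: 1.3
tcp_pos: [0.3376, -0.3595, 0.2519]
ee_rot: [-1.57, -0.0, -2.02]
contact_force: [0.3, -0.5, -0.1]
gripper_width: 0.0868
```

```bash
python3 -c "
from h import *
go([.6,.155,.28],down(-.2036))"
```

```text
t 1.3 tcp [ 0.3376 -0.3595  0.2519] F [ 0.32 -0.46 -0.1 ] w 0.0868
row [-57.739, -2.819, 1.269, -0.0, -1.817, 0.001]
```

Request:
jog_arm --pt "-57.7 -2.8 1.3 0 -1.817 0 0" --pt "-57.7 -2.8 1.3 0 -1.817 0 0" --pt "-57.7 -2.8 1.3 0 -1.817 0 0" --pt "-57.7 -2.8 1.3 0 -1.817 0 0" --pt "-57.7 -2.8 1.3 0 -1.817 0 0"

```text
time_s: 1.8
tcp_pos: [0.4526, -0.1376, 0.2642]
ee_rot: [-1.57, -0.001, -1.27]
contact_force: [0.8, 0.1, -0.2]
gripper_width: 0.0871
```

```bash
python3 -c "
from h import *
go([.6,.155,.28],down(-.2036))"
```

```text
t 1.8 tcp [ 0.4526 -0.1376  0.2642] F [ 0.76  0.09 -0.2 ] w 0.0871
row [-23.573, -1.584, 22.757, -0.0, -1.066, 0.001]
```

Request:
jog_arm --pt "-23.6 -1.6 22.8 0 -1.066 0 0" --pt "-23.6 -1.6 22.8 0 -1.066 0 0" --pt "-23.6 -1.6 22.8 0 -1.066 0 0" --pt "-23.6 -1.6 22.8 0 -1.066 0 0" --pt "-23.6 -1.6 22.8 0 -1.066 0 0"

```text
time_s: 2.3
tcp_pos: [0.5663, 0.085, 0.2763]
ee_rot: [-1.571, -0.001, -0.519]
contact_force: [1.1, -0.0, 0.2]
gripper_width: 0.0869
```

```bash
python3 -c "
from h import *
go([.6,.155,.28],down(-.2036))"
```

```text
t 2.3 tcp [0.5663 0.085  0.2763] F [ 1.12 -0.01  0.24] w 0.0869
row [-0.546, -0.374, 7.752, -0.0, -0.316, 0.001]
```

Request:
jog_arm --pt "-0.55 -0.4 7.75 0 -0.316 0 0" --pt "-0.55 -0.4 7.75 0 -0.316 0 0" --pt "-0.55 -0.4 7.75 0 -0.316 0 0" --pt "-0.55 -0.4 7.75 0 -0.316 0 0"

```text
time_s: 2.7
tcp_pos: [0.5993, 0.1529, 0.2795]
ee_rot: [-1.572, 0.001, -0.21]
contact_force: [0.6, -0.2, -0.3]
gripper_width: 0.0871
```

Run:
```python
from h import *
np.set_printoptions(precision=4,suppress=True)
s=readout.read_state();print(s["tcp_pos"],s["ee_rot"])
cal=optics.calibration("wrist");im=optics.camera("wrist");cv2.imwrite("pics/w1.png",im[:,:,::-1])
import pickle;pickle.dump(cal,open("w1.pkl","wb"))
W=lambda p:(ST@np.r_[p,1])[:3]
for n,p in dict(kink=(.012,0,.15),mid=(.036,0,.14),tip=(-.1025,-.0126,.156),cl=(.088,0,.15),topc=(.036,0,.167)).items(): print(n,proj(cal,W(p)))
for l in("collar_mid","bar_kink"): print(l,[(np.round(m["position"],1),round(m["score"],2)) for m in optics.mark_of("wrist",l)])
print(ray(cal,[320,200]))
```

```text
[0.5993 0.1529 0.2795] [-1.5717  0.0008 -0.2097]
kink [319.4289 192.6731]
mid [319.4187 214.0202]
tip [302.9754  53.7707]
cl [319.6386 267.8813]
topc [319.6469 224.3617]
collar_mid [(array([317.3, 213.5]), 0.97), (array([418.1, 131.2]), 0.94)]
bar_kink [(array([319.7, 197.9]), 0.67)]
(array([0.5227, 0.1694, 0.4239]), array([ 0.2877, -0.0511, -0.9563]))
```

View pics/w1.png

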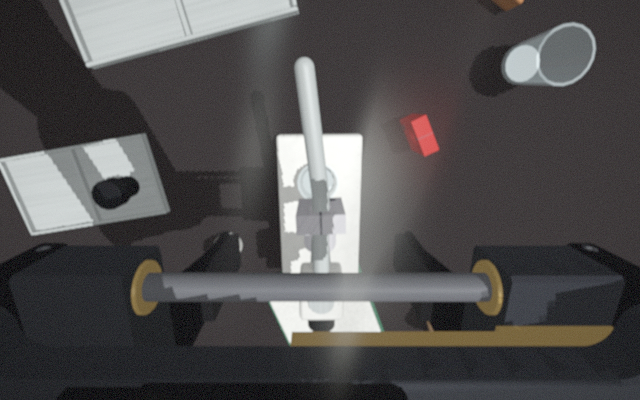

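The wrist view has the bar tip at about (304,58), collar at (321,215), red look-alike at (425,135). My stand model agrees to about 1 mm. I'll take one tilted side view to get the bend's vertical part.

```bash
python3 -c "
from h import *
P=(ST@[.02,-.1,.25,1])[:3]
go(P,Ro.from_rotvec(ST[:3,0]*.75)*down(-.2036))"
```

```text
t 2.85 tcp [0.5991 0.1513 0.2798] F [ 0.37 -0.35 -0.07] w 0.0871
row [0.716, 2.983, -9.583, 0.751, -0.009, 0.002]
```

Request:
jog_arm --pt "0.7 3 -9.6 0.75 -0.009 0 0" --pt "0.7 3 -9.6 0.75 -0.009 0 0" --pt "0.7 3 -9.6 0.75 -0.009 0 0" --pt "0.7 3 -9.6 0.75 -0.009 0 0" --pt "0.7 3 -9.6 0.75 -0.009 0 0"

```text
time_s: 3.35
tcp_pos: [0.5867, 0.0549, 0.2512]
ee_rot: [-0.829, -0.006, -0.207]
contact_force: [-0.6, 0.4, -1.2]
gripper_width: 0.0872
```

Request:
jog_arm --pt "0 0 0 0 0 0 0" --pt "0 0 0 0 0 0 0"

```text
time_s: 3.55
tcp_pos: [0.5863, 0.0558, 0.2496]
ee_rot: [-0.837, -0.001, -0.205]
contact_force: [-0.2, 0.2, 0.2]
gripper_width: 0.0871
```

Run:
```python
from h import *
import pickle
np.set_printoptions(precision=4,suppress=True)
s=readout.read_state();print(s["time_s"],s["tcp_pos"],s["ee_rot"])
cal=optics.calibration("wrist");im=optics.camera("wrist");cv2.imwrite("pics/w2.png",im[:,:,::-1])
pickle.dump(cal,open("w2.pkl","wb"))
W=lambda p:(ST@np.r_[p,1])[:3]
for n,p in dict(kink=(.012,0,.15),mid=(.036,0,.14),tip=(-.1025,-.0126,.156),cl=(.088,0,.15)).items(): print(n,proj(cal,W(p)))
```

```text
3.55 [0.5863 0.0558 0.2496] [-0.8369 -0.0014 -0.2049]
kink [325.3781 182.0351]
mid [318.104  204.0723]
tip [320.3706  44.8887]
cl [324.6876 255.7131]
```

View pics/w2.png

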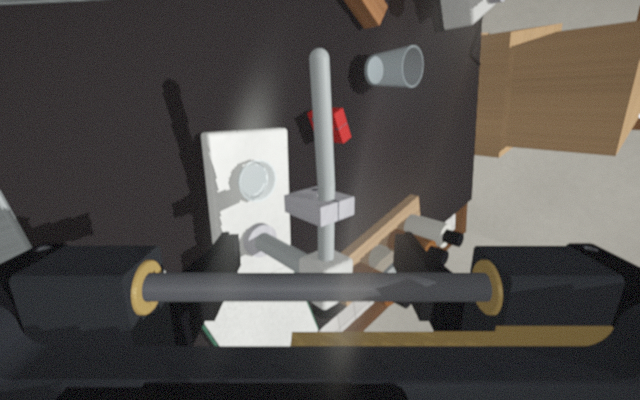

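The side view shows the bar from its tip (319,50), past the collar (320,205), to the clamp (325,262). I'll fit the bend to the bar's centre line in both wrist views.

Run:
```python
from h import *
import pickle
from scipy.optimize import least_squares
np.set_printoptions(precision=4,suppress=True)
def centers(f,rows,c0,c1):
    g=cv2.cvtColor(cv2.imread(f),cv2.COLOR_BGR2GRAY).astype(float);out=[]
    for r in rows:
        l=cv2.GaussianBlur(g[r:r+1,c0:c1],(5,1),0)[0];d=np.gradient(l)
        i,j=d.argmax(),d.argmin(); out.append((c0+(i+j)/2,r,j-i))
    return np.array(out)
c1=pickle.load(open("w1.pkl","rb"));c2=pickle.load(open("w2.pkl","rb"))
A=centers("pics/w1.png",range(66,128,3),285,335)
B=np.vstack([centers("pics/w2.png",range(60,100,3),298,345),centers("pics/w2.png",range(150,186,3),303,350)])
I=centers("pics/w2.png",range(228,248,3),308,350)
I1=centers("pics/w1.png",range(238,260,3),300,342)
for n,x in(("A",A),("B",B),("I",I),("I1",I1)):print(n,x[[0,len(x)//2,-1]].tolist())
def line(cal,p,q,rows):
    P=np.array([proj(cal,(ST@np.r_[p+(q-p)*t,1])[:3]) for t in np.linspace(0,1,40)])
    o=P[:,1].argsort();return np.interp(rows,P[o,1],P[o,0])
def f(v):
    k=np.array([.012,v[0],.15+v[1]]);e=k+.116*np.array([-1,v[2],v[3]])/np.sqrt(1+v[2]**2+v[3]**2)
    c=np.array([.1,v[0],.15+v[1]])
    r=[line(c1,k,e,A[:,1])-A[:,0],line(c2,k,e,B[:,1])-B[:,0],line(c2,c,k,I[:,1])-I[:,0]]
    if 1:r.append(line(c1,c,k,I1[:,1])-I1[:,0])
    return np.concatenate(r)
s=least_squares(f,[0,0,-.11,.05],loss='soft_l1');J=np.linalg.inv(s.jac.T@s.jac)
print(s.x,"deg",np.degrees(np.arctan(s.x[2:])),np.degrees(np.arctan(np.hypot(*s.x[2:]))),"rms",np.sqrt((s.fun**2).mean()),np.sqrt(np.diag(J)))
print(s.fun.round(1))
```

```text
A [[304.0, 66.0, 20.0], [308.0, 96.0, 20.0], [311.5, 126.0, 19.0]]
B [[319.0, 60.0, 20.0], [321.0, 99.0, 20.0], [326.0, 183.0, 18.0]]
I [[325.5, 228.0, 17.0], [325.5, 237.0, 17.0], [325.5, 246.0, 17.0]]
I1 [[318.5, 238.0, -15.0], [317.5, 250.0, -17.0], [320.0, 259.0, -20.0]]
[-0.0007  0.0014 -0.1051  0.0177] deg [-6.0014  1.0117] 6.0848197043507675 rms 0.520450432170028 [0.0004 0.0006 0.0055 0.0081]
[ 0.3  0.6 -0.   0.3  0.6 -0.   0.3  0.2 -0.  -0.2 -0.3  0.  -0.1 -0.3
 -0.5 -0.1 -0.3 -0.4 -0.1 -0.3 -0.4 -0.1  0.1  0.2 -0.1 -0.4 -0.2 -0.1
  0.1  0.3 -0.1  0.1 -0.2 -0.   0.1  0.   0.2  0.4  0.1  0.2 -0.1  0.1
  0.2  0.4  0.1 -0.2 -0.1 -0.1 -0.1 -0.1 -0.1 -0.2 -0.2 -0.2  0.3 -0.2
 -0.2  2.9  1.4 -1.1  0.9 -1.1]
```

```bash
cat > fit.py <<'E'
from h import *
import pickle
from scipy.optimize import least_squares
np.set_printoptions(precision=4,suppress=True)
def centers(f,rows,c0,c1):
    g=cv2.cvtColor(cv2.imread(f),cv2.COLOR_BGR2GRAY).astype(float);out=[]
    for r in rows:
        l=cv2.GaussianBlur(g[r:r+1,c0:c1],(5,1),0)[0];d=np.gradient(l)
        i,j=d.argmax(),d.argmin(); out.append((c0+(i+j)/2,r,j-i))
    return np.array(out)
c1=pickle.load(open("w1.pkl","rb"));c2=pickle.load(open("w2.pkl","rb"))
ct,cs=optics.calibration("top"),optics.calibration("scene")
A=centers("pics/w1.png",range(66,128,3),285,335)
B=np.vstack([centers("pics/w2.png",range(60,100,3),298,345),centers("pics/w2.png",range(150,186,3),303,350)])
I=centers("pics/w2.png",range(228,248,3),308,350)
def line(T,cal,p,q,rows):
    P=np.array([proj(cal,(T@np.r_[p+(q-p)*t,1])[:3]) for t in np.linspace(0,1,40)])
    o=P[:,1].argsort();return np.interp(rows,P[o,1],P[o,0])
tp=lambda p:np.array(p)/5+[225,110]; sp=lambda p:np.array(p)/5+[250,200]
# base plate corners: w1 (top z=.02), w2
cor=[(c1,(277,134),(-.03,-.055,.02)),(c1,(362,134),(-.03,.055,.02)),(c2,(202,132),(-.03,-.055,.02)),(c2,(287,127),(-.03,.055,.02)),
 (ct,tp((137,388)),(-.03,.055,.02)),(ct,tp((325,432)),(-.03,-.055,.02)),(ct,tp((402,88)),(.17,-.055,.02)),
 (cs,sp((385,285)),(-.03,-.055,.02)),(cs,sp((495,412)),(-.03,.055,.02))]
def f(v):
    # v: stand x,y,yaw, by,bz slopes, small image offsets of w1,w2 (px)
    T=stand_frame(*v[:3]);k=np.array([.012,0,.15]);e=k+.116*np.array([-1,v[3],v[4]])/np.sqrt(1+v[3]**2+v[4]**2);c=np.array([.1,0,.15])
    o1,o2=v[5:7],v[7:9]
    r=[line(T,c1,k,e,A[:,1]-o1[1])+o1[0]-A[:,0],line(T,c2,k,e,B[:,1]-o2[1])+o2[0]-B[:,0],line(T,c2,c,k,I[:,1]-o2[1])+o2[0]-I[:,0]]
    for cal,p,b in cor:
        o=o1 if cal is c1 else o2 if cal is c2 else 0
        r.append((proj(cal,(T@np.r_[b,1])[:3])+o-np.array(p))*(1 if cal in() else 1))
    tip=(T@np.r_[e,1])[:3]
    r.append(proj(ct,tip)-tp((190,522)));r.append(proj(cs,tip)-sp((547,81)))
    r.append(v[5:]/2.5)
    b=np.degrees(np.arctan(np.hypot(v[3],v[4])));r.append([2*max(0,7-b)])
    return np.concatenate(r)
s=least_squares(f,[.5865,.1581,-.2036,-.11,.05,0,0,0,0],loss='soft_l1');J=np.linalg.pinv(s.jac.T@s.jac)
print(s.x,"yaw",np.degrees(s.x[2]),"deg",np.degrees(np.arctan(s.x[3:5])),"tot",np.degrees(np.arctan(np.hypot(*s.x[3:5]))));print(np.sqrt(np.diag(J))[:5])
print(s.fun[-27-4:].round(1))
E
python3 fit.py
```

```text
[ 0.5881  0.1581 -0.1996 -0.1165  0.0378  0.5925 -0.0983  0.1214 -0.2825] yaw -11.437884145419721 deg [-6.6455  2.1672] tot 6.983945598230844
[0.0012 0.0011 0.0065 0.0067 0.0079]
[-0.1 -0.1 -0.2 -0.2 -1.2  0.4  0.9 -0.4  3.9  0.1  0.7 -0.1 -0.6 -0.3
 -0.5 -0.6 -0.2 -0.2 -0.8 -0.7 -0.4 -0.7 -0.   2.3  0.5 -0.1  0.2 -0.
  0.  -0.1  0. ]
```

```bash
cat >> h.py <<'E'
ST=stand_frame(.5881,.1581,-.1996)
YAW=-.1996
def W(p): return (ST@np.r_[p,1])[:3]
E
python3 -c "
from h import *
go(W([.0345,0,.24]),down(YAW))"
```

```text
t 3.6 tcp [0.5866 0.0569 0.2503] F [ 0.67  0.38 -0.51] w 0.0872
row [1.558, 7.439, 6.699, -0.734, -0.002, 0.004]
```

Request:
jog_arm --pt "1.5 3.5 5.5 -0.734 -0.002 0.004 0" --pt "1.56 5 6.7 -0.734 -0.002 0.004 0" --pt "1.56 7.44 6.7 -0.734 -0.002 0.004 0" --pt "1.56 7.44 6.7 -0.734 -0.002 0.004 0" --pt "1.56 7.44 6.7 -0.734 -0.002 0.004 0"

```text
time_s: 4.1
tcp_pos: [0.6221, 0.1549, 0.2425]
ee_rot: [-1.574, -0.006, -0.195]
contact_force: [-0.1, -0.3, -1.0]
gripper_width: 0.0869
```

Request:
jog_arm --pt "0 0 0 0 0 0 0" --pt "0 0 0 0 0 0 0"

```text
time_s: 4.3
tcp_pos: [0.6215, 0.1539, 0.2408]
ee_rot: [-1.566, -0.002, -0.195]
contact_force: [0.5, -0.2, -0.8]
gripper_width: 0.0871
```

Run:
```python
from h import *
go(W([.0345,0,.143]),down(YAW))
cal=optics.calibration("wrist");im=optics.camera("wrist");cv2.imwrite("pics/w3.png",im[:,:,::-1])
for n,p in dict(mid=(.0345,0,.14),top=(.0345,0,.167),kink=(.012,0,.15)).items(): print(n,proj(cal,W(p)))
for l in("collar_mid","bar_kink","collar"): print(l,[(np.round(m["position"],1),round(m["score"],2)) for m in optics.mark_of("wrist",l)])
print([(np.round(m["rect"],1),round(m["score"],2)) for m in optics.spot_in("wrist","collar")])
print([proj(cal,W((.0345+a,b,.14+c))).round(1) for a in(-.009,.009) for b in(-.022,.022) for c in(-.027,.027)])
```

```text
t 4.3 tcp [0.6215 0.1539 0.2408] F [ 0.55 -0.17 -0.81] w 0.0871
row [0.077, 9.774, -0.297, -0.004, 0.005, 0.002]
mid [312.92924354 204.8397624 ]
top [312.67315138 216.18214986]
kink [312.90322573 180.98213276]
collar_mid [(array([426.1, 118.3]), 0.89)]
bar_kink [(array([313.6, 181.9]), 0.73)]
collar [(array([414.9, 116.4]), 0.95), (array([314.6, 194.4]), 0.73)]
[(array([403.9,  95.3, 451. , 139.1]), 0.74), (array([281.9, 186.5, 344.7, 229.9]), 0.32)]
[array([288.5, 185.8]), array([282.5, 204.4]), array([337.8, 186. ]), array([342.9, 204.7]), array([288.9, 205. ]), array([283.1, 227.4]), array([337.3, 205.2]), array([342.2, 227.7])]
```

View pics/w3.png

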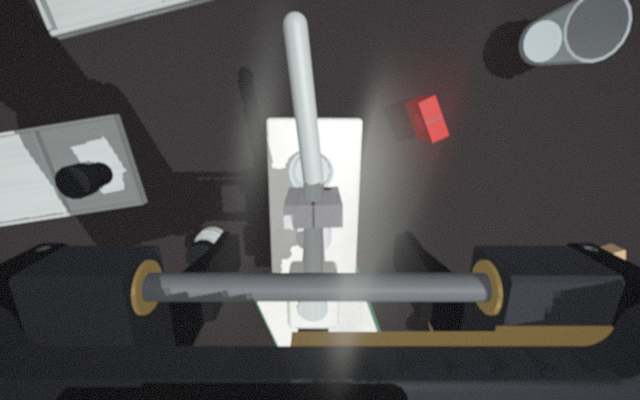

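The collar spans columns 283–344, rows 186–229, within a pixel or two of the model, so I'll descend.

Request:
jog_arm --pt "0.1 4 -0.3 0 0.005 0 0" --pt "0.1 7.5 -0.3 0 0.005 0 0" --pt "0.1 9.8 -0.3 0 0.005 0 0" --pt "0.1 9.8 -0.3 0 0.005 0 0"

```text
time_s: 4.95
tcp_pos: [0.6195, 0.1472, 0.138]
ee_rot: [-1.57, 0.008, -0.206]
contact_force: [-0.6, -0.4, 0.0]
gripper_width: 0.0872
```

```bash
python3 -c "
from h import *
go(W([.0345,0,.143]),down(YAW))"
```

```text
t 4.95 tcp [0.6195 0.1472 0.138 ] F [-0.58 -0.38  0.04] w 0.0872
row [0.149, -0.504, 0.443, -0.001, -0.006, -0.008]
```

Request:
jog_arm --pt "0 0 0 0 0 0 0" --pt "0 0 0 0 0 0 0"

```text
time_s: 5.15
tcp_pos: [0.6238, 0.1484, 0.1436]
ee_rot: [-1.567, -0.003, -0.204]
contact_force: [-0.1, 0.3, 0.6]
gripper_width: 0.087
```

```bash
python3 -c "
from h import *
for i in range(4):
  go(W([.0345,0,.143]),down(YAW)); optics.camera('top')"
```

```text
t 5.15 tcp [0.6238 0.1484 0.1436] F [-0.06  0.27  0.59] w 0.087
row [-0.239, 0.055, 0.244, -0.003, -0.005, 0.003]
t 5.2 tcp [0.6238 0.1486 0.1438] F [-0.38  1.05 -0.42] w 0.0872
row [-0.236, 0.08, 0.224, -0.004, -0.004, 0.004]
t 5.25 tcp [0.6236 0.1488 0.1437] F [-0.08 -0.94  0.2 ] w 0.0869
row [-0.213, 0.072, 0.211, -0.003, -0.004, 0.004]
t 5.3 tcp [0.6233 0.1488 0.1435] F [-0.23  0.22  0.44] w 0.0875
row [-0.186, 0.053, 0.21, -0.003, -0.004, 0.003]
```

Request:
jog_arm --pt "-0.2 0.05 0.2 0 0 0 0" --pt "-0.2 0.05 0.2 0 0 0 0.2" --pt "-0.2 0.05 0.2 0 0 0 0.3" --pt "-0.2 0.05 0.2 0 0 0 0.4"

```text
time_s: 5.75
tcp_pos: [0.6207, 0.1513, 0.1413]
ee_rot: [-1.568, -0.0, -0.203]
contact_force: [-0.0, 0.6, -0.5]
gripper_width: 0.0707
```

```bash
python3 -c "
from h import *
go(W([.0345,0,.143]),down(YAW)); print(readout.read_state()['torque'])"
```

```text
t 5.75 tcp [0.6207 0.1513 0.1413] F [-0.01  0.64 -0.48] w 0.0707
row [0.119, -0.168, 0.018, -0.002, -0.004, 0.0]
[ 0.10811921 -0.15385468  0.01385731]
```

Request:
jog_arm --pt "0 0 0 0 0 0 0.5" --pt "0 0 0 0 0 0 0.6" --pt "0 0 0 0 0 0 0.7" --pt "0 0 0 0 0 0 0.7" --pt "0 0 0 0 0 0 0.7" --squeeze 20

```text
time_s: 6.25
tcp_pos: [0.6208, 0.1512, 0.1413]
ee_rot: [-1.568, -0.0, -0.203]
contact_force: [-0.1, -0.4, 0.1]
gripper_width: 0.0439
```

```bash
python3 -c "
from h import *
for i in range(3):
  go(W([.0345,0,.146]),down(YAW)); print(readout.read_state()['torque']); optics.camera('top')"
```

```text
t 6.25 tcp [0.6208 0.1512 0.1413] F [-0.09 -0.37  0.08] w 0.0439
row [0.109, -0.472, 0.025, -0.002, -0.004, 0.0]
[ 0.03254644 -0.24187474  0.03233354]
t 6.3 tcp [0.6208 0.1512 0.1413] F [ 0.5  -0.89 -0.35] w 0.0441
row [0.11, -0.47, 0.027, -0.002, -0.004, 0.0]
[ 0.16465029 -0.14800817  0.03301299]
t 6.35 tcp [0.6208 0.1512 0.1413] F [ 0.56 -0.06 -0.02] w 0.0443
row [0.109, -0.472, 0.028, -0.002, -0.004, 0.0]
[ 0.13381292 -0.15014911  0.02916197]
```

Request:
jog_arm --pt "0 -0.3 0 0 0 0 0.7" --pt "0 -0.3 0 0 0 0 0.7" --pt "0 -0.3 0 0 0 0 0.7"

```text
time_s: 6.7
tcp_pos: [0.6207, 0.1512, 0.1444]
ee_rot: [-1.568, -0.0, -0.203]
contact_force: [0.6, -0.6, -1.2]
gripper_width: 0.0437
```

```bash
cat >> h.py <<'E'
BY,BZ=-.1165,.038
def path(x,off=(0,0)):
    k=np.array([.012,0,.15]);d=np.array([-1,BY,BZ])
    p=np.array([x,0,.15]) if x>.012 else k+d*(.012-x)
    f=np.clip((.021-x)/.018,0,1)
    R=Ro.from_euler('z',YAW)*Ro.from_euler('zy',[-np.arctan(BY)*f,np.arctan(BZ)*f])*Ro.from_euler('x',-np.pi/2)
    return W(p+[0,*off])-R.apply([0,-.0057,0]),R
def plan(xs,off=(0,0)):
    s=readout.read_state();R0=Ro.from_euler('xyz',s["ee_rot"])
    l=np.linalg.inv(ST)@np.r_[s["tcp_pos"]+R0.apply([0,-.0057,0]),1]
    print("t",s["time_s"],"bore local",l[:3].round(4),"F local",(ST[:3,:3].T@s["contact_force"]).round(2),"M",(ST[:3,:3].T@s["torque"]).round(2),"w",round(s["gripper_width"],4))
    for x in xs:
        P,R=path(x,off);d=R0.inv().apply(P-s["tcp_pos"])*100;r=(R0.inv()*R).as_rotvec()
        print(x,[round(float(v),3) for v in [*d,*r]])
E
python3 -c "
from h import *
for i in range(3): plan([]);optics.camera('top')
plan([.03,.025,.02,.016,.012])"
```

```text
t 6.7 bore local [ 0.0334 -0.0003  0.1501] F local [ 0.73 -0.42 -1.17] M [ 0.15 -0.13 -0.01] w 0.0437
t 6.75 bore local [ 0.0333 -0.0003  0.15  ] F local [1.   0.39 0.05] M [ 0.14 -0.17  0.01] w 0.0435
t 6.8 bore local [ 0.0332 -0.0003  0.15  ] F local [ 0.34 -1.89 -0.68] M [ 0.14 -0.1   0.01] w 0.0439
t 6.85 bore local [ 0.0333 -0.0003  0.1499] F local [ 0.35  0.43 -0.58] M [ 0.09 -0.05 -0.01] w 0.0435
0.03 [-0.326, -0.005, 0.029, -0.002, -0.004, -0.0]
0.025 [-0.826, -0.005, 0.027, -0.002, -0.004, -0.0]
0.02 [-1.327, -0.005, 0.025, -0.002, -0.01, 0.002]
0.016 [-1.732, -0.005, 0.023, -0.002, -0.036, 0.01]
0.012 [-2.137, -0.005, 0.022, -0.002, -0.062, 0.019]
```

Request:
jog_arm --pt "-0.33 0 0.03 0 -0.004 0 0.7" --pt "-0.83 0 0.03 0 -0.004 0 0.7" --pt "-1.33 0 0.025 0 -0.01 0.002 0.7" --pt "-1.73 0 0.023 0 -0.036 0.01 0.7" --pt "-1.73 0 0.023 0 -0.036 0.01 0.7"

```text
time_s: 7.35
tcp_pos: [0.6032, 0.1551, 0.1443]
ee_rot: [-1.568, 0.011, -0.166]
contact_force: [-0.5, -0.2, -1.2]
gripper_width: 0.0439
```

```bash
python3 -c "
from h import *
plan([]);optics.camera('top')
plan([.012,.008,.004,0,-.005])"
```

```text
t 7.35 bore local [0.0154 0.     0.15  ] F local [-0.48 -0.32 -1.18] M [ 0.15 -0.14 -0.01] w 0.0439
t 7.4 bore local [1.590e-02 1.000e-04 1.501e-01] F local [-0.09  0.29 -0.75] M [ 0.14 -0.15  0.02] w 0.044
0.012 [-0.396, 0.012, 0.002, -0.002, -0.025, 0.009]
0.008 [-0.802, 0.0, -0.031, -0.001, -0.051, 0.018]
0.004 [-1.208, -0.011, -0.064, -0.0, -0.077, 0.026]
0 [-1.611, -0.023, -0.098, -0.0, -0.083, 0.028]
-0.005 [-2.113, -0.037, -0.14, -0.0, -0.083, 0.028]
```

Request:
jog_arm --pt "-0.4 0.01 0 0 -0.025 0.009 0.7" --pt "-0.8 0 -0.03 0 -0.051 0.018 0.7" --pt "-1.2 -0.01 -0.065 0 -0.077 0.026 0.7" --pt "-1.61 -0.025 -0.1 0 -0.083 0.028 0.7" --pt "-1.61 -0.025 -0.1 0 -0.083 0.028 0.7"

```text
time_s: 7.9
tcp_pos: [0.587, 0.1567, 0.1446]
ee_rot: [-1.566, 0.039, -0.084]
contact_force: [0.4, 1.2, -1.0]
gripper_width: 0.0437
```

```bash
python3 -c "
from h import *
plan([]);optics.camera('top');plan([]);optics.camera('top')
plan([-.005,-.01,-.015,-.02,-.025,-.03])"
```

```text
t 7.9 bore local [-0.0006 -0.0016  0.1503] F local [ 0.2   1.22 -1.02] M [ 0.15 -0.16  0.06] w 0.0437
t 7.95 bore local [-1.000e-04 -1.500e-03  1.504e-01] F local [-0.47  0.11 -1.17] M [ 0.14 -0.12 -0.01] w 0.0443
t 8.0 bore local [ 0.0002 -0.0015  0.1505] F local [-0.    0.23 -0.42] M [ 0.14 -0.14 -0.01] w 0.0438
-0.005 [-0.518, 0.001, 0.012, -0.0, -0.001, 0.0]
-0.01 [-1.022, 0.001, 0.011, -0.0, -0.001, 0.0]
-0.015 [-1.526, 0.001, 0.011, -0.0, -0.001, 0.0]
-0.02 [-2.029, 0.0, 0.011, -0.0, -0.001, 0.0]
-0.025 [-2.533, 0.0, 0.01, -0.0, -0.001, 0.0]
-0.03 [-3.037, 0.0, 0.01, -0.0, -0.001, 0.0]
```

Free of load. I'll continue in short steps along the bent part.

Request:
jog_arm --pt "-0.5 0 0.01 0 0 0 0.7" --pt "-1.0 0 0.01 0 0 0 0.7" --pt "-1.5 0 0.01 0 0 0 0.7" --pt "-2.0 0 0.01 0 0 0 0.7" --pt "-2.0 0 0.01 0 0 0 0.7"

```text
time_s: 8.5
tcp_pos: [0.5667, 0.1586, 0.1455]
ee_rot: [-1.566, 0.039, -0.084]
contact_force: [-0.1, -0.5, -1.9]
gripper_width: 0.0437
```

```bash
python3 -c "
from h import *
plan([]);optics.camera('top');plan([]);optics.camera('top')
plan([-.025,-.03,-.035,-.04])"
```

```text
t 8.5 bore local [-0.0208 -0.0038  0.1511] F local [-0.05 -0.48 -1.91] M [ 0.16 -0.18  0.  ] w 0.0437
t 8.55 bore local [-0.0201 -0.0037  0.1512] F local [ 0.04 -0.19 -1.62] M [ 0.16 -0.17 -0.01] w 0.0438
t 8.6 bore local [-0.0197 -0.0037  0.1513] F local [ 0.23  0.55 -1.42] M [ 0.12 -0.13 -0.03] w 0.0438
-0.025 [-0.537, 0.009, -0.004, -0.0, -0.001, 0.001]
-0.03 [-1.041, 0.009, -0.005, -0.0, -0.001, 0.001]
-0.035 [-1.545, 0.008, -0.005, -0.0, -0.001, 0.001]
-0.04 [-2.049, 0.008, -0.005, -0.0, -0.001, 0.001]
```

Request:
jog_arm --pt "-0.5 0 0 0 0 0 0.7" --pt "-1.0 0 0 0 0 0 0.7" --pt "-1.5 0 0 0 0 0 0.7" --pt "-2.0 0 0 0 0 0 0.7" --pt "-2.0 0 0 0 0 0 0.7"

```text
time_s: 9.1
tcp_pos: [0.5468, 0.1602, 0.1462]
ee_rot: [-1.566, 0.039, -0.084]
contact_force: [1.1, -0.4, -0.8]
gripper_width: 0.044
```

```bash
python3 -c "
from h import *
for i in range(4): plan([]);optics.camera('wrist')
plan([-.05,-.06])
im=optics.camera('wrist');cv2.imwrite('pics/w4.png',im[:,:,::-1])"
```

```text
t 9.1 bore local [-0.0407 -0.0061  0.1519] F local [ 1.19 -0.17 -0.78] M [ 0.1  -0.08  0.02] w 0.044
t 9.15 bore local [-0.04  -0.006  0.152] F local [ 0.7   0.46 -0.85] M [ 0.11 -0.14  0.01] w 0.044
t 9.2 bore local [-0.0395 -0.0059  0.152 ] F local [-0.04 -0.49 -1.62] M [ 0.14 -0.12  0.06] w 0.0438
t 9.25 bore local [-0.0393 -0.0059  0.152 ] F local [ 0.09  0.19 -1.36] M [ 0.09 -0.1   0.01] w 0.0439
t 9.3 bore local [-0.0392 -0.0059  0.152 ] F local [-0.27  0.44 -0.98] M [ 0.11 -0.15  0.03] w 0.0441
-0.05 [-1.091, 0.005, -0.004, -0.0, -0.001, 0.001]
-0.06 [-2.099, 0.004, -0.005, -0.0, -0.001, 0.001]
```

View pics/w4.png

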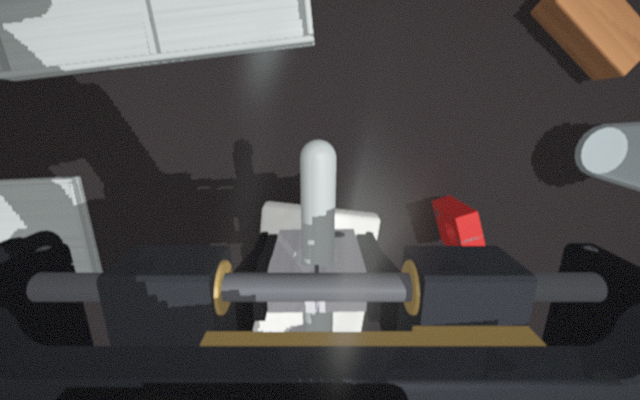

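The bar (columns 302–336) lies centred in the collar (268–367) and runs parallel to its axis, with its tip at (318,142).

Request:
jog_arm --pt "-0.55 0 0 0 0 0 0.7" --pt "-1.1 0 0 0 0 0 0.7" --pt "-1.6 0 0 0 0 0 0.7" --pt "-2.1 0 0 0 0 0 0.7" --pt "-2.1 0 0 0 0 0 0.7"

```text
time_s: 9.85
tcp_pos: [0.5259, 0.162, 0.147]
ee_rot: [-1.566, 0.039, -0.084]
contact_force: [-0.3, -0.3, -1.6]
gripper_width: 0.0441
```

```bash
python3 -c "
from h import *
for i in range(3): plan([]);optics.camera('wrist')
plan([-.07,-.08])"
```

```text
t 9.85 bore local [-0.0616 -0.0085  0.1527] F local [-0.22 -0.34 -1.59] M [ 0.14 -0.21 -0.01] w 0.0441
t 9.9 bore local [-0.0608 -0.0084  0.1528] F local [ 0.07  0.07 -1.3 ] M [ 0.14 -0.17 -0.02] w 0.044
t 9.95 bore local [-0.0604 -0.0084  0.1528] F local [ 0.31  0.6  -0.49] M [ 0.13 -0.21  0.01] w 0.0439
t 10.0 bore local [-0.0601 -0.0083  0.1528] F local [ 0.8   0.35 -1.38] M [ 0.12 -0.1   0.01] w 0.0444
-0.07 [-0.999, 0.01, -0.006, -0.0, -0.001, 0.001]
-0.08 [-2.006, 0.009, -0.007, -0.0, -0.001, 0.001]
```

Request:
jog_arm --pt "-0.5 0 0 0 0 0 0.7" --pt "-1.0 0 0 0 0 0 0.7" --pt "-1.5 0 0 0 0 0 0.7" --pt "-2.0 0 0 0 0 0 0.7" --pt "-2.0 0 0 0 0 0 0.7"

```text
time_s: 10.5
tcp_pos: [0.5059, 0.1637, 0.1477]
ee_rot: [-1.566, 0.039, -0.084]
contact_force: [0.3, 0.8, -0.5]
gripper_width: 0.0438
```

```bash
python3 -c "
from h import *
for i in range(3): plan([]);optics.camera('wrist')
plan([-.09,-.1,-.11])
im=optics.camera('wrist');cv2.imwrite('pics/w5.png',im[:,:,::-1])"
```

```text
t 10.5 bore local [-0.0814 -0.0108  0.1534] F local [ 0.1   0.85 -0.49] M [ 0.13 -0.16 -0.06] w 0.0438
t 10.55 bore local [-0.0807 -0.0107  0.1535] F local [ 0.33 -0.15 -0.11] M [ 0.12 -0.21  0.02] w 0.0439
t 10.6 bore local [-0.0802 -0.0107  0.1535] F local [ 0.35 -0.88 -0.46] M [ 0.15 -0.18 -0.  ] w 0.0438
t 10.65 bore local [-0.0799 -0.0106  0.1536] F local [-0.91 -0.85 -1.13] M [ 0.1  -0.17 -0.01] w 0.0441
-0.09 [-1.014, 0.006, -0.007, -0.0, -0.001, 0.001]
-0.1 [-2.021, 0.005, -0.008, -0.0, -0.001, 0.001]
-0.11 [-3.029, 0.005, -0.009, -0.0, -0.001, 0.001]
```

View pics/w5.png

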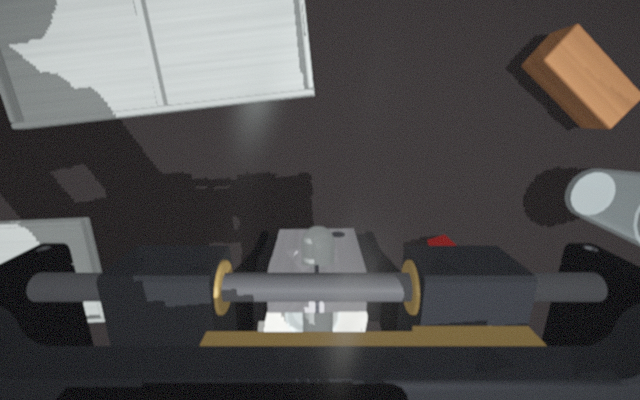

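The tip barely protrudes at (318,232), centred in the bore. I'll continue past the end.

Request:
jog_arm --pt "-0.6 0 0 0 0 0 0.7" --pt "-1.2 0 0 0 0 0 0.7" --pt "-1.8 0 0 0 0 0 0.7" --pt "-2.4 0 0 0 0 0 0.7" --pt "-3.0 0 0 0 0 0 0.7"

```text
time_s: 11.2
tcp_pos: [0.4766, 0.1661, 0.1489]
ee_rot: [-1.566, 0.038, -0.084]
contact_force: [0.7, -0.1, -0.7]
gripper_width: 0.044
```

Request:
jog_arm --pt "-0.7 0 0 0 0 0 0.7" --pt "-1.4 0 0 0 0 0 0.7" --pt "-2.2 0 0 0 0 0 0.7" --pt "-3.0 0 0 0 0 0 0.7" --pt "-3.0 0 0 0 0 0 0.7"

```text
time_s: 11.7
tcp_pos: [0.4456, 0.1687, 0.1499]
ee_rot: [-1.567, 0.04, -0.084]
contact_force: [0.7, -0.7, -0.9]
gripper_width: 0.044
```

Run:
```python
from h import *
plan([])
optics.camera("wrist")
plan([])
im=optics.camera("top");cv2.imwrite("pics/top2.png",im[:,:,::-1])
cal=optics.calibration("top")
print([(np.round(m["position"],1),round(m["score"],2)) for m in optics.mark_of("top","tray_empty")],onz(cal,[402.5,195.3],.004))
print("tip",proj(cal,W([-.1035,-.0135,.1544])))
go([.558,-.211,.17],down(-.026))
```

```text
t 11.7 bore local [-0.1416 -0.0179  0.1556] F local [ 0.8  -0.57 -0.91] M [ 0.1  -0.08 -0.02] w 0.044
t 11.75 bore local [-0.1405 -0.0177  0.1557] F local [ 0.74 -0.11 -1.43] M [ 0.13 -0.12 -0.02] w 0.0439
[(array([405.1, 194.7]), 0.93), (array([338.2, 270.6]), 0.71)] [ 0.55737937 -0.21091087  0.004     ]
tip [262.93442146 216.87306979]
t 11.85 tcp [0.4479 0.1686 0.1502] F [ 0.42 -0.14 -1.13] w 0.044
row [14.085, -2.674, -36.89, -0.006, -0.058, -0.036]
```

Request:
jog_arm --pt "0 -0.5 -4 0 0 0 0.7" --pt "0 -1 -8 0 -0.02 -0.01 0.7" --pt "2 -1.5 -12 0 -0.04 -0.02 0.7" --pt "5 -2 -16 0 -0.058 -0.036 0.7" --pt "8 -2.5 -20 0 -0.058 -0.036 0.7"

```text
time_s: 12.35
tcp_pos: [0.5113, -0.039, 0.1714]
ee_rot: [-1.565, 0.001, -0.026]
contact_force: [0.3, 0.3, -1.1]
gripper_width: 0.0439
```

```bash
python3 -c "
from h import *
go([.558,-.2125,.12],down(-.026))"
```

```text
t 12.35 tcp [ 0.5113 -0.039   0.1714] F [ 0.29  0.26 -1.09] w 0.0439
row [5.128, 5.037, -17.253, -0.006, -0.0, -0.001]
```

Request:
jog_arm --pt "1.2 0 -4 0 0 0 0.7" --pt "2.4 1 -8 0 0 0 0.7" --pt "3.6 2 -12 0 0 0 0.7" --pt "4.6 3 -15.5 -0.005 0 0 0.7" --pt "5.1 4 -17.2 -0.005 0 0 0.7"

```text
time_s: 12.85
tcp_pos: [0.5588, -0.2142, 0.1296]
ee_rot: [-1.572, -0.001, -0.029]
contact_force: [0.7, 0.6, 0.2]
gripper_width: 0.0439
```

Request:
jog_arm --pt "0 1 0 0 0 0 0.7" --pt "0 1 0 0 0 0 0.7" --pt "0 1 0 0 0 0 0.7"

```text
time_s: 13.15
tcp_pos: [0.5563, -0.2081, 0.1195]
ee_rot: [-1.568, 0.004, -0.025]
contact_force: [0.2, 0.6, -0.7]
gripper_width: 0.044
```

Run:
```python
from h import *
go([.558,-.2125,.06],down(-.026))
cal=optics.calibration("wrist");im=optics.camera("wrist");cv2.imwrite("pics/w6.png",im[:,:,::-1])
print("wrist",[(np.round(m["position"],1),onz(cal,m["position"],.004).round(4),round(m["score"],2)) for m in optics.mark_of("wrist","tray_empty")])
print([(s,t,proj(cal,np.array([.558,-.2125,.012])+Ro.from_euler('z',-.026).apply([s*.055,t,0])).round(0)) for s in(-1,1) for t in(-.051,.149)])
```

```text
t 13.15 tcp [ 0.5563 -0.2081  0.1195] F [ 0.21  0.63 -0.74] w 0.044
row [0.206, 5.95, -0.453, -0.003, 0.001, -0.004]
wrist [(array([311.8, 206.6]), array([ 0.5628, -0.2122,  0.004 ]), 0.89), (array([431.4, 216. ]), array([ 0.5741, -0.1075,  0.004 ]), 0.72)]
[(-1, -0.051, array([246., 138.])), (-1, 0.149, array([499., 138.])), (1, -0.051, array([254., 263.])), (1, 0.149, array([479., 263.]))]
```

View pics/w6.png

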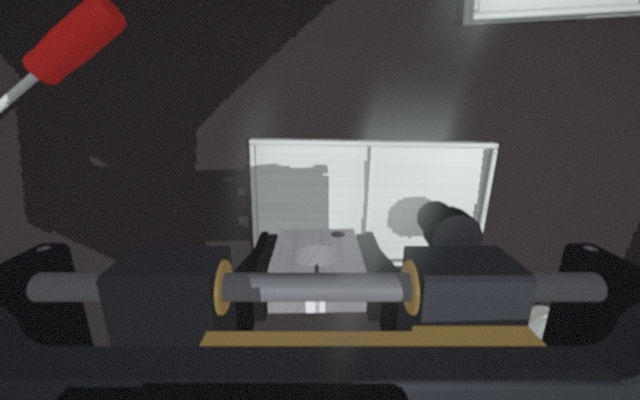

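The tray's near edge runs (249,139)–(497,144), divider at column 369, and the probe and eyepiece are clear. The target becomes about (0.560, -0.2125).

```bash
python3 -c "
from h import *
go([.56,-.2125,.05],down(-.035))"
```

```text
t 13.25 tcp [ 0.5571 -0.2085  0.1204] F [ 1.25  0.18 -0.51] w 0.0438
row [0.313, 7.04, -0.399, -0.001, 0.01, -0.002]
```

Request:
jog_arm --pt "0.3 2 -0.4 0 0.01 0 0.7" --pt "0.3 4 -0.4 0 0.01 0 0.7" --pt "0.3 6 -0.4 0 0.01 0 0.7" --pt "0.3 6.8 -0.4 0 0.01 0 0.7" --pt "0.3 7 -0.4 0 0.01 0 0.7"

```text
time_s: 13.75
tcp_pos: [0.5597, -0.2132, 0.0496]
ee_rot: [-1.569, 0.003, -0.035]
contact_force: [-0.5, 0.7, -0.0]
gripper_width: 0.0439
```

Request:
jog_arm --pt "0 0 0 0 0 0 0.7" --pt "0 0 0 0 0 0 0.7" --pt "0 0 0 0 0 0 0.7"

```text
time_s: 14.05
tcp_pos: [0.5607, -0.2146, 0.0511]
ee_rot: [-1.571, -0.001, -0.036]
contact_force: [-0.2, 0.9, -0.9]
gripper_width: 0.0441
```

```bash
python3 -c "
from h import *
go([.56,-.2125,.0345],down(-.035));optics.camera('top')
go([.56,-.2125,.0345],down(-.035))"
```

```text
t 14.05 tcp [ 0.5607 -0.2146  0.0511] F [-0.18  0.92 -0.87] w 0.0441
row [-0.076, 1.655, 0.206, 0.0, -0.001, 0.001]
t 14.1 tcp [ 0.5605 -0.2145  0.0509] F [ 0.32  0.12 -1.46] w 0.0439
row [-0.062, 1.641, 0.201, 0.0, -0.001, 0.0]
```

Request:
jog_arm --pt "-0.05 0.4 0.15 0 0 0 0.7" --pt "-0.05 0.8 0.15 0 0 0 0.7" --pt "-0.05 1.2 0.15 0 0 0 0.7" --pt "-0.05 1.6 0.15 0 0 0 0.7" --pt "-0.05 1.6 0.15 0 0 0 0.7"

```text
time_s: 14.6
tcp_pos: [0.5591, -0.2125, 0.0331]
ee_rot: [-1.569, 0.003, -0.037]
contact_force: [-0.5, 0.5, -1.1]
gripper_width: 0.044
```

```bash
python3 -c "
from h import *
for i in range(4): go([.56,-.2125,.0323],down(-.035));optics.camera('top')"
```

```text
t 14.6 tcp [ 0.5591 -0.2125  0.0331] F [-0.49  0.51 -1.14] w 0.044
row [0.091, 0.082, 0.003, -0.001, -0.002, -0.003]
t 14.65 tcp [ 0.5593 -0.2126  0.0334] F [ 0.22  0.36 -1.3 ] w 0.0439
row [0.073, 0.114, 0.012, -0.001, -0.002, -0.002]
t 14.7 tcp [ 0.5595 -0.2127  0.0337] F [-0.44 -0.03 -0.58] w 0.0439
row [0.054, 0.139, 0.024, -0.001, -0.002, -0.002]
t 14.75 tcp [ 0.5595 -0.2128  0.0338] F [-0.33 -0.06 -0.89] w 0.0439
row [0.045, 0.155, 0.029, -0.001, -0.002, -0.001]
```

Still hanging free, so I'll lower in fine steps until contact shows.

Request:
jog_arm --pt "0 0.05 0 0 0 0 0.7" --pt "0 0.1 0 0 0 0 0.7" --pt "0 0.15 0 0 0 0 0.7" --pt "0 0.15 0 0 0 0 0.7"

```text
time_s: 15.2
tcp_pos: [0.5596, -0.2128, 0.0328]
ee_rot: [-1.57, 0.001, -0.036]
contact_force: [-0.0, 0.4, 0.7]
gripper_width: 0.0441
```

```bash
python3 -c "
from h import *
for i in range(3): go([.56,-.2125,.0323],down(-.035));optics.camera('top')"
```

```text
t 15.2 tcp [ 0.5596 -0.2128  0.0328] F [-0.03  0.44  0.72] w 0.0441
row [0.036, 0.049, 0.027, -0.001, -0.001, -0.001]
t 15.25 tcp [ 0.5596 -0.2128  0.0328] F [-0.85 -0.21  2.15] w 0.0439
row [0.034, 0.052, 0.032, -0.0, -0.002, -0.001]
t 15.3 tcp [ 0.5596 -0.2128  0.0328] F [-1.09  0.65  2.09] w 0.0439
row [0.036, 0.049, 0.03, -0.001, -0.001, -0.001]
```

The reading rose from -1 N to +2 N, so the foot is on the floor. I'll release with a limited opening, then rise.

Request:
jog_arm --pt "0 0 0 0 0 0 0.45" --pt "0 0 0 0 0 0 0.4" --pt "0 0 0 0 0 0 0.35" --pt "0 0 0 0 0 0 0.32" --pt "0 0 0 0 0 0 0.32"

```text
time_s: 15.85
tcp_pos: [0.5595, -0.2127, 0.0324]
ee_rot: [-1.57, 0.001, -0.037]
contact_force: [-0.2, 0.6, 0.1]
gripper_width: 0.0584
```

```bash
python3 -c "
from h import *
go([.56,-.2125,.16],down(-.035))"
```

```text
t 15.85 tcp [ 0.5595 -0.2127  0.0324] F [-0.17  0.59  0.11] w 0.0584
row [0.028, -12.76, 0.035, -0.001, -0.002, -0.001]
```

Request:
jog_arm --pt "0 -1.5 0 0 0 0 0.32" --pt "0 -4 0 0 0 0 0.32" --pt "0 -7 0 0 0 0 0.32" --pt "0 -10 0 0 0 0 0.32" --pt "0 -14 0 0 0 0 0.32"

```text
time_s: 16.35
tcp_pos: [0.5588, -0.2123, 0.1737]
ee_rot: [-1.569, 0.003, -0.037]
contact_force: [0.2, -0.6, -0.8]
gripper_width: 0.059
```

Request:
jog_arm --pt "-4 -2 0 0 0 0 0.32" --pt "-8 -5 0 0 0 0 0.32" --pt "-8 -5 0 0 0 0 0.32" --pt "-8 -5 0 0 0 0 0.32" --pt "-8 -5 0 0 0 0 0.32"

```text
time_s: 16.85
tcp_pos: [0.4807, -0.2102, 0.2228]
ee_rot: [-1.571, -0.0, -0.037]
contact_force: [-0.1, -0.2, -0.0]
gripper_width: 0.0588
```

Run:
```python
from h import *
s=readout.read_state();print(s["time_s"],s["tcp_pos"])
cal=optics.calibration("wrist");w=optics.camera("wrist");S=optics.camera("scene")
for l in("collar","tray_empty"):
  print("scene",l,[(np.round(m["position"],1),onz(optics.calibration("scene"),m["position"],.004).round(4),round(m["score"],2)) for m in optics.mark_of("scene",l)])
  print("wrist",l,[(np.round(m["position"],1),onz(cal,m["position"],.004).round(4),round(m["score"],2)) for m in optics.mark_of("wrist",l)])
a=cv2.resize(S[180:310,210:400],(760,520),interpolation=cv2.INTER_CUBIC)
cv2.imwrite("pics/s7.png",a[:,:,::-1]);cv2.imwrite("pics/w7.png",w[:,:,::-1])
```

```text
16.85 [ 0.48066702 -0.21023182  0.22280096]
scene collar [(array([365.1, 300.5]), array([0.5731, 0.2801, 0.004 ]), 0.56), (array([252.9, 210.2]), array([ 0.5624, -0.2047,  0.004 ]), 0.55)]
wrist collar [(array([317.8, 237.4]), array([ 0.5623, -0.2117,  0.004 ]), 0.56)]
scene tray_empty [(array([254.2, 209.9]), array([ 0.5585, -0.2032,  0.004 ]), 0.85), (array([344.8, 206.5]), array([ 0.342 , -0.0319,  0.004 ]), 0.63)]
wrist tray_empty [(array([486.1,  43.6]), array([ 0.348 , -0.0274,  0.004 ]), 0.8), (array([316.7, 238.3]), array([ 0.5635, -0.2131,  0.004 ]), 0.78)]
```

View pics/w7.png

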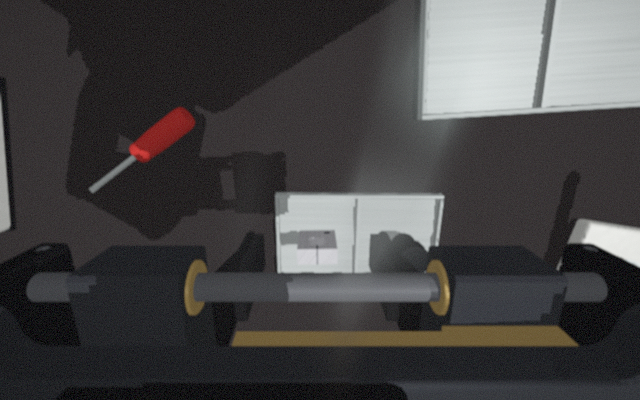

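View pics/s7.png

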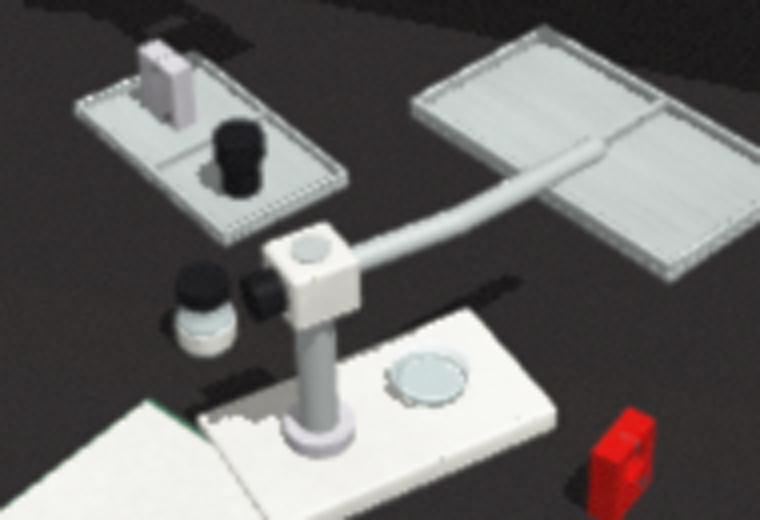

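The collar stands upright and alone in the small tray's empty half (wrist 317,240; scene crop 167,85), and the eyepiece, petri dish and jar are undisturbed.

```bash
python3 -c "
from h import *
print(workorder.hand_in())"
```

```text
the job is handed in; nothing more can be done
None
```

The collar is off the bent bar and standing upright in the middle of the small tray's empty compartment; I have handed the job in.

- **Sliding off:** I measured the bend from two wrist views as about 7° in total, roughly 6.6° sideways (stand -y) and 2.2° up. I then moved the collar along it in 4–8 mm steps, turning it to match. The force readings between moves stayed within about 2 N, mostly the collar's own weight.
- **Setting down:** I lowered it in 0.5 mm steps until the reading rose from about -1 N to +2 N. Only then did I open the fingers, partway, and retreat.
- **Last checks:** In the wrist view, the collar's foot and the compartment centre agree to about 2 mm. The scene view shows it upright, and the eyepiece, petri dish, jar and red look-alike look undisturbed. The run took about 17 s of the 64 s allowed.
- **What disagreed:** A first fit of the bend gave 6.1°, below the stated 7–10°, because of a bad edge set. I dropped that set and refitted with the 7° minimum built in as a penalty, so 7° is partly imposed. The estimates of the tray centre differed by about 5 mm in x, so I aimed between them. The scene camera's final positions in y were about 8 mm off the wrist's, but it too put the collar within about 4 mm of the centre.

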